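Walk the weighted lint-roller handle home into its insert

ROBOT

A 7-joint arm with a two-finger parallel gripper is mounted at the origin on the work surface. World frame = base frame: x ahead of the robot, y to its left, z up, the work surface at z = 0. Lengths are in mm, angles in rad, forces in N, time in s.
With the tool pointing down it reaches from about 425 to 875 mm from the base axis. Payload 8.4 kg.
Tool frame: the origin (TCP) lies on the centre line of the jaws, within the pads' length; the fingertips stand 11 mm ahead of it and the grasp point (between the pads) lies 8 mm behind it; y points along the fingers, z is the direction in which the jaws open and shut, and the axes are right-handed (so a half turn about y gives the same grasp; the last joint's range is limited). The gripper opens to 87 mm and grips with 3 to 60 N. Pads are 19 mm wide; open, the fingers measure 117 mm over their backs; the gripper's body (75 mm by 190 mm) begins 51 mm behind the grasp point.
Start: joints at [-1.377, 0.333, 0.04, 1.465, -0.013, 1.343, -0.059], TCP at [187.614, 622.306, 233.546] pointing down, gripper open.
Joint ranges: [-2.58, 2.58], [-0.38, 2.09], [-1.3, 1.39], [0.25, 2.4], [-1.5, 4.64], [0.08, 2.09], [-2.65, 2.65]. Speed limits (rad/s): [2.22, 2.22, 2.79, 2.79, 3.14, 3.14, 3.14].

INTERFACE

Orientations are given as a rotation vector (axis times angle).
In Python, from workcell import * gives the robot as it stands.
- The arm moves only by the tool apply_moves, never from a script. Its argument "series" is text: rows parted by semicolons, each of 7 numbers parted by spaces: the shift along the tool's x, y, z in cm, then the turn, a rotation vector about the tool's x, y, z in rad, then the closure, from 0 (fully open) to 1 (shut). A call has 1 to 8 rows; each row is the pose to reach, as a shift and turn from the pose commanded when the call began, along the tool's axes at that moment; what a row does not reach only later rows make up. A row lasts 1/10 s, in which the tool goes at most 50 mm and 8.59 degrees, less where a joint would pass 70% of its speed; a pose out of reach is approached as far as the arm can. A call with a gripper value outside its range is refused whole. The fingers move at their own pace and stop on an object; "newtons" is the grip in N (left out, the last holds). Time passes only in rows, so rows that repeat a pose let the fingers close. It gives the time, the measured TCP pose, the force and the opening at its end, in the units of the state.
- sense(): the state, without advancing time (a new reading comes with each control period).
- capture(name): name is "side" or "top" or "wrist"; returns a dict with "image" (480x640x3 uint8, blue, green, red), "range_z" (480x640 float32, mm along the optical axis (not along the pixel's ray), 0 where there is no reading), "fov_y" (degrees; the focal length in pixels is half the picture's height over the tangent of half this angle, whatever the lens; pixels are square), "cx", "cy" (the principal point, pixels), "cam_to_world" (4x4, takes a point from camera to world coordinates). Camera axes: x right, y up, looking along -z (the intrinsics and any distortion apply to the point x, -y, -z); pixel columns grow to the right and rows downward; lengths in mm; the calibration is good to about 2 mm. A picture is of the moment at which its call begins.
- close_job(): hands the job in, once; it reports no verdict.
Trained networks look in a picture, given as the dict that the camera call returned (one of the last four; its "shot" number tells which), for a name from the list of things; names that differ only in an ending like _2 or _b are one class to them, and where a whole thing is asked for, a point or a joint stands for the part that bears it (a point fixed in the world has none). Each returns a list of dicts, best first, with "p" (0 to 1); they miss things now and then, are a little off and sometimes report something else, mostly with a low value. They report only what shows in the picture. A call takes as long as a camera call.
- outline_of(picture, label): "region" (480x640 bool, what is visible of it) and "box" ([left, top, right, bottom] in pixels, round what is visible of it).
- landmark_of(picture, label): "pixel" ([column, row] in pixels: a listed point, or the origin of a listed thing).
The state is a dict: "clock": time; "qpos": joint angles; "qd": joint speeds; "tau": joint torques, N m; "ee_pos": TCP position; "tool_rot": TCP orientation; "force": force on the tool from outside, world axes, zero at the start; "moment": the same for the moment, N m; "finger_gap": finger opening in mm.
Only numpy, scipy, OpenCV 4.12 (cv2) and the standard library are available. Lean on these libraries where they do the work, as an engineer would, in place of code of your own. Each camera call takes 0.05 s, during which the arm holds its last target. There are 200 camera calls.

TASK

The mint-green lint-roller handle is weighted, so walk it end over end along the marble ledge to its storage insert instead of carrying it: tip it over its charcoal end until it lies flat on the marble in front of the insert and let go, then take it again, stand it up on its white end and let go, and from there lay it over into the insert's cutout (charcoal end at the closed end) and press that end down through the sprung rollers until the handle lies flat and fully home. Keep one end of it on the ledge, or no more than a finger's breadth above it, at all times, lower it each time instead of letting it topple, and leave the spray bottle, jar and dustpan where they are.

Things in the scene. Friction and masses are not known exactly. Their poses are not given: they have to be found in the camera images.
- handle: Mint-green square bar, 34 x 34 mm in section, 170 mm long, about 0.45 kg, with a charcoal end cap and a white end cap (28 mm each). Origin: centre of the charcoal end face. Its z axis runs along the bar from the charcoal to the white end; x and y are square to its side faces. It starts standing upright on its charcoal end, 310 to 355 mm from the insert's origin on the side of the mouth, and is stable when set upright on either end.
- handle_mid (a point): Centre of the mint-green bar: half-way along it (85 mm from each end face) and in the middle of its section; same axes as the bar.
- charcoal_end (a point): Centre of the bar's charcoal end face.
- white_end (a point): Centre of the bar's white end face.
- insert: Fixed dark-grey storage insert on the ledge, 160 mm wide (x), 190 mm long (y). A straight cutout 38 mm wide runs along its y axis, centred on x = 0, its floor (violet felt) level with the ledge. Origin: on the ledge, on the cutout's centre line. Open mouth at y = -80 mm; closed end wall, 34 mm high, inner face at y = +96 mm. Home, the bar lies flat on the floor, its middle near y = 0.
- mouth (a point): Middle of the cutout's open mouth, at ledge level; axes as the insert. Side blocks 20 mm high with sloping lead-in edges flank the cutout for 32 mm from here and again for the last 51 mm; in between it is open at both sides for fingers. A bar standing just outside, its side that faces the insert about 5 mm before the mouth, can be laid over straight into the cutout.
- rollers (a point): Centre line of the cutout at ledge level, midway between two white sprung rollers (at insert y = +68 mm; radius 7 mm, axes 15 mm up) that narrow it to 31 mm. A bar laid in comes to rest on them with its far end about 20 mm too high, and must be pressed down between them with about 8 to 20 N; then they grip its sides and its top is 34 mm above the ledge.
- spray_bottle: Bystander: clear plastic spray bottle, 72 mm in diameter, 200 mm high, origin under its centre.
- jar: Bystander: white ceramic jar with blue screw lid, 92 mm in diameter, 120 mm high, origin under its centre.
- dustpan: Bystander: grey plastic dustpan, pan 200 x 164 mm, 40 mm high, origin under the pan's centre; its handle points along +x and ends 210 mm from the origin.

How it is judged:
By the outcome, as a careful person would: the job done as asked, in the order asked, and still so for the second after the job is handed in, with the robot touching nothing.
It also fails if it takes over 72 s, if anything falls off the work surface, if the arm or the gripper's body presses on something with over 40 N, if the wrist force passes 120 N, or if a joint passes its speed limit or range.

## Working session

There is one attempt and no reset: what is moved stays moved. The work goes in short steps, Python scripts to look and compute and a tool call to move; the robot and the scene stay as the last step left them, time stands still between calls to the robot, and variables do not carry over. Pictures are saved under pics/ and viewed, about 8 in all and at most 12, crops included, and the job is handed in when it is done.

Besides the shell and the picture viewer there is one more tool, called after "Emit:" by a JSON object that holds its "method" and its "body", one argument or row to a line. apply_moves: Moves the arm, as the interface text tells. Its arguments: {"type":"object","properties":{"series":{"type":"string"},"newtons":{"type":"number"}},"required":["series"]}

```bash
mkdir -p pics; ls
cat > h.py <<'E'
from workcell import *
import numpy as np, cv2
from scipy.spatial.transform import Rotation as R
def K(p): 
    f=240/np.tan(np.radians(p["fov_y"])/2); return f,p["cx"],p["cy"]
def cloud(p):
    f,cx,cy=K(p); z=p["range_z"]; v,u=np.mgrid[:480,:640]
    c=np.stack([(u-cx)/f*z,-(v-cy)/f*z,-z,np.ones_like(z)],-1)
    return (c@np.array(p["cam_to_world"]).T)[...,:3], z>0
def ray(p,px,zw=0):
    f,cx,cy=K(p); M=np.array(p["cam_to_world"])
    d=M[:3,:3]@np.array([(px[0]-cx)/f,-(px[1]-cy)/f,-1]); o=M[:3,3]
    return o+d*(zw-o[2])/d[2]
def st():
    s=sense(); print({k:np.round(s[k],3).tolist() for k in("clock","qpos","ee_pos","tool_rot","force","finger_gap")})
    print(np.round(R.from_rotvec(s["tool_rot"]).as_matrix(),3).tolist()); return s
E
python3 - <<'E'
from h import *
st()
ims=[]
for n in("side","top"):
    p=capture(n); cv2.imwrite(f"pics/{n}0.png",p["image"]); C,ok=cloud(p)
    print(n,[k for k in p], np.round(p["cam_to_world"],2).tolist())
    for l in("handle","insert","spray_bottle","jar","dustpan"):
        for o in outline_of(p,l)[:1]:
            q=C[o["region"]&ok]; print(l,o["p"],o["box"],np.round(np.percentile(q,[2,50,98],axis=0)).tolist())
    for l in("insert","mouth","rollers","handle_mid","white_end","charcoal_end"):
        for o in landmark_of(p,l)[:1]: print(l,o["p"],o["pixel"],np.round(ray(p,o["pixel"],{"handle_mid":85,"white_end":170}.get(l,0)),1))
E
```

```text
pics
{'clock': 0.0, 'qpos': [-1.377, 0.334, 0.04, 1.466, -0.013, 1.343, -0.059], 'ee_pos': [187.526, 621.885, 232.63], 'tool_rot': [-1.56, 0.23, -0.23], 'force': [0.112, -0.531, 0.993], 'finger_gap': 87.179}
[[0.957, -0.0, 0.289], [-0.289, -0.002, 0.957], [0.0, -1.0, -0.002]]
side ['image', 'range_z', 'fov_y', 'cx', 'cy', 'cam_to_world', 'shot'] [[0.95, 0.18, -0.25, 361.77], [-0.31, 0.51, -0.8, -726.04], [-0.02, 0.84, 0.54, 632.22], [0.0, 0.0, 0.0, 1.0]]
handle 0.71 [325.1, 293.7, 356.4, 407.4] [[519.0, -228.0, 0.0], [533.0, -225.0, 104.0], [552.0, -191.0, 170.0]]
insert 0.58 [224.5, 224.2, 335.1, 312.0] [[443.0, 20.0, -2.0], [520.0, 124.0, 10.0], [598.0, 203.0, 33.0]]
spray_bottle 0.9 [322.8, 129.8, 357.6, 234.1] [[653.0, 200.0, 3.0], [680.0, 214.0, 100.0], [720.0, 274.0, 195.0]]
jar 0.94 [361.2, 203.5, 409.5, 278.0] [[678.0, 21.0, 5.0], [710.0, 36.0, 76.0], [757.0, 96.0, 114.0]]
dustpan 0.62 [358.4, 268.1, 541.6, 415.4] [[629.0, -325.0, -0.0], [735.0, -157.0, 3.0], [811.0, -34.0, 38.0]]
insert 0.94 [277.4, 276.2] [521.4  95.5   0. ]
mouth 0.94 [289.8, 299.5] [525.8  23.1   0. ]
rol
[... 480 characters left out ...]
.0] [[446.0, 27.0, -2.0], [521.0, 120.0, 4.0], [597.0, 207.0, 36.0]]
spray_bottle 0.8 [165.5, 169.3, 239.4, 223.9] [[653.0, 203.0, 13.0], [676.0, 232.0, 134.0], [707.0, 289.0, 199.0]]
jar 0.58 [277.9, 155.0, 326.6, 208.2] [[678.0, 27.0, 31.0], [711.0, 67.0, 108.0], [758.0, 107.0, 120.0]]
dustpan 0.56 [346.7, 141.5, 503.9, 241.8] [[636.0, -311.0, -0.0], [732.0, -144.0, 4.0], [810.0, -31.0, 40.0]]
insert 0.88 [281.5, 287.0] [521.3 107.2   0. ]
mouth 0.58 [322.2, 284.0] [528.7  25.8   0. ]
rollers 0.84 [252.1, 283.3] [527.7 166.4   0. ]
handle_mid 0.7 [450.6, 275.7] [ 540.8 -210.    85. ]
white_end 0.58 [462.0, 270.1] [ 541.8 -208.4  170. ]
charcoal_end 0.8 [437.9, 282.1] [ 536.4 -205.3    0. ]
```

View pictures.

View pics/side0.png

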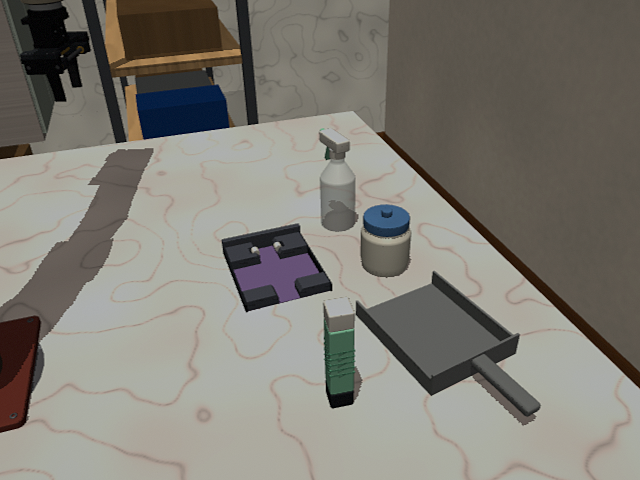

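View pics/top0.png

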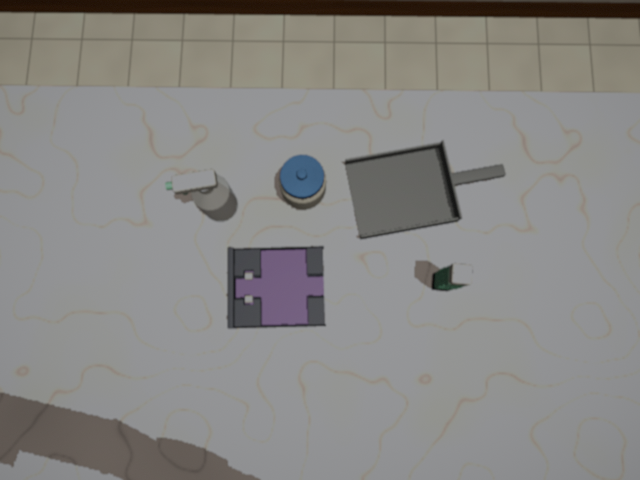

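Run:
```python
from h import *
p=capture("top"); C,ok=cloud(p)
o=outline_of(p,"handle")[0]; m=o["region"]&ok&(C[...,2]>160)
print("handle top",m.sum(),cv2.minAreaRect(C[m][:,:2].astype(np.float32)))
o=outline_of(p,"insert")[0]; m=ok&(C[...,2]>12)&(C[...,2]<45)&(C[...,0]>420)&(C[...,0]<625)&(C[...,1]>0)&(C[...,1]<230)
print("insert",m.sum(),cv2.minAreaRect(C[m][:,:2].astype(np.float32)))
q=C[m]
# cutout edges per y slice: points near center
for y0 in range(20,215,8):
    s=q[(abs(q[:,1]-y0)<4)]
    if len(s): 
        xs=np.sort(s[:,0]); g=np.diff(xs); k=np.argsort(-g)[:2]; print(y0,round(xs[0]),round(xs[-1]),[(round(float(xs[i])),round(float(xs[i+1]))) for i in k],round(float(s[:,2].max())))
p=capture("side"); C,ok=cloud(p)
o=outline_of(p,"handle")[0]; m=o["region"]&ok&(C[...,2]>163)
print("handle top side",m.sum(),cv2.minAreaRect(C[m][:,:2].astype(np.float32)))
m=ok&(C[...,2]>12)&(C[...,2]<45)&(C[...,0]>420)&(C[...,0]<625)&(C[...,1]>0)&(C[...,1]<230)
print("insert",m.sum(),cv2.minAreaRect(C[m][:,:2].astype(np.float32)))
```

```text
handle top 422 ((537.0335083007812, -207.39698791503906), (34.383323669433594, 34.04338455200195), 84.0097885131836)
insert 3373 ((522.15966796875, 116.83195495605469), (158.14332580566406, 189.52586364746094), 2.425259828567505)
20 448 506 [(500, 506), (486, 488)] 24
28 448 603 [(506, 545), (596, 599)] 26
36 447 603 [(506, 545), (504, 506)] 26
44 447 603 [(506, 545), (497, 499)] 25
52 447 603 [(505, 545), (503, 505)] 27
60 447 603 [(449, 545), (597, 601)] 26
68 445 603 [(449, 599), (445, 447)] 20
76 445 602 [(449, 599), (447, 449)] 22
84 445 602 [(447, 598), (600, 602)] 22
92 445 602 [(447, 598), (445, 446)] 19
100 444 602 [(446, 598), (600, 602)] 20
108 444 600 [(446, 597), (444, 446)] 20
116 444 600 [(446, 598), (444, 446)] 21
124 444 600 [(446, 597), (444, 446)] 20
132 444 599 [(446, 597), (444, 446)] 20
140 444 600 [(446, 596), (444, 446)] 21
148 442 599 [(500, 541), (590, 594)] 26
156 441 599 [(500, 539), (580, 583)] 26
164 441 599 [(503, 537), (486, 491)] 25
172 441 599 [(503, 536), (486, 491)] 28
180 441 597 [(503, 536), (550, 552)] 28
188 441 597 [(499, 539), (588, 590)] 26
196 441 596 [(524, 528), (534, 538)] 39
204 441 596 [(507, 509), (521, 523)] 40
212 458 596 [(458, 463), (471, 475)] 39
handle top side 552 ((536.6580810546875, -209.96121215820312), (36.43690490722656, 34.27762222290039), 84.35601806640625)
insert 3011 ((521.5145263671875, 114.43919372558594), (159.11622619628906, 193.70704650878906), 2.6892600059509277)
```

```bash
cat >> h.py <<'E'
def tool(psi,th):
    "pinch axis yaw psi, tilt th (deg): fingers point n*sin(th)-z*cos(th)"
    a,t=np.radians(psi),np.radians(th)
    e=np.array([np.cos(a),np.sin(a),0]); n=np.array([-e[1],e[0],0]); y=n*np.sin(t)-np.array([0,0,np.cos(t)])
    return R.from_matrix(np.stack([np.cross(y,e),y,e],1))
def rows(targets,base=None):
    "targets: (pos,Rot,closure); prints calls of 8 rows, chained on ideal commanded poses"
    if base is None:
        s=sense(); base=(np.array(s["ee_pos"]),R.from_rotvec(s["tool_rot"]))
    p0,r0=base
    for i in range(0,len(targets),8):
        out=[]
        for p,r,c in targets[i:i+8]:
            d=np.round(r0.inv().apply(np.array(p)-p0)/10,2); w=np.round((r0.inv()*r).as_rotvec(),3)
            out.append(" ".join(f"{v:g}" for v in [*d,*w,c]))
            q=(p0+r0.apply(d*10),r0*R.from_rotvec(w))
        print("; ".join(out)); p0,r0=q
def seg(a,b,n,c=0):
    "n poses from a (excl) to b (incl)"
    rv=(a[1].inv()*b[1]).as_rotvec(); a0,b0=np.array(a[0],float),np.array(b[0],float)
    return [(a0+(b0-a0)*k/n,a[1]*R.from_rotvec(rv*k/n),c) for k in range(1,n+1)]
def now():
    s=sense(); return np.array(s["ee_pos"]),R.from_rotvec(s["tool_rot"])
E
python3 - <<'E'
from h import *
a=now(); d=tool(-6,0)
w=[([430,480,330],R.from_rotvec([0,0,np.radians(-25)])*a[1]),([520,150,330],tool(10,0)),([550,-140,330],tool(-6,0)),([530,-325,230],tool(-6,40)),]
L=[];p=a
for q,n in zip(w,(6,8,6,8)): L+=seg(p,q,n); p=q
rows(L)
E
```

```text
4.55 -1.61 -1.1 -0 0.073 0 0; 9.1 -3.21 -2.21 -0 0.145 0 0; 13.66 -4.82 -3.31 -0 0.218 0 0; 18.21 -6.43 -4.42 -0 0.291 0 0; 22.76 -8.04 -5.52 -0 0.364 0 0; 27.31 -9.64 -6.63 -0 0.436 0 0; 29.58 -9.64 -10.25 -0 0.52 0 0; 31.85 -9.64 -13.88 -0 0.603 0 0
3.92 -0 -1.7 -0 0.083 0 0; 7.84 -0 -3.4 -0 0.167 0 0; 11.77 -0 -5.1 -0 0.25 0 0; 15.69 -0 -6.8 0 0.334 0 0; 19.61 -0 -8.49 0 0.417 0 0; 23.54 -0 -10.19 0 0.5 0 0; 27.62 -0 -12.82 0 0.547 0 0; 31.71 -0 -15.45 0 0.594 0 0
4.86 -0 0.1 -0 0.046 0 0; 9.72 -0 0.21 -0 0.093 0 0; 14.58 -0 0.32 -0 0.139 0 0; 19.43 -0 0.43 -0 0.186 0 0; 21.72 1.25 -0.01 0.008 0.186 0.087 0; 24 2.5 -0.45 0.016 0.185 0.174 0; 26.29 3.75 -0.88 0.024 0.185 0.261 0; 28.57 5 -1.32 0.032 0.184 0.348 0
2.61 0.38 -0 0 -0 0.087 0; 5.23 0.76 -0.01 0 -0 0.175 0; 7.84 1.14 -0.02 0 -0 0.262 0; 10.45 1.52 -0.02 0 -0 0.349 0
```

Emit:
{"method": "apply_moves", "body": {
  "series": "4.5 -1.6 -1.1 0 0.07 0 0; 9.1 -3.2 -2.2 0 0.15 0 0; 13.7 -4.8 -3.3 0 0.22 0 0; 18.2 -6.4 -4.4 0 0.29 0 0; 22.8 -8 -5.5 0 0.36 0 0; 27.3 -9.6 -6.6 0 0.44 0 0; 29.6 -9.6 -10.2 0 0.52 0 0; 31.8 -9.6 -13.9 0 0.6 0 0"
}}

```text
clock: 2.25
ee_pos: [453.4, 395.9, 329.5]
tool_rot: [-1.455, 0.7, -0.701]
force: [0.0, 0.4, -0.5]
finger_gap: 87.0
```

Emit:
{"method": "apply_moves", "body": {
  "series": "3.9 0 -1.7 0 0.08 0 0; 7.8 0 -3.4 0 0.17 0 0; 11.8 0 -5.1 0 0.25 0 0; 15.7 0 -6.8 0 0.33 0 0; 19.6 0 -8.5 0 0.42 0 0; 23.5 0 -10.2 0 0.5 0 0; 27.6 0 -12.8 0 0.55 0 0; 31.7 0 -15.4 0 0.59 0 0"
}}

```text
clock: 3.05
ee_pos: [530.8, 52.1, 329.7]
tool_rot: [-1.248, 1.145, -1.145]
force: [1.0, 0.4, 0.3]
finger_gap: 87.0
```

Run:
```python
from h import *
st(); a=now()
w=[([550,-140,330],tool(-6,0)),([530,-325,230],tool(-6,40)),]
L=[];p=a
for q,n in zip(w,(5,8)): L+=seg(p,q,n); p=q
rows(L+L[-1:]*3)
```

```text
{'clock': 3.05, 'qpos': [-0.732, 0.048, 0.579, 1.618, -0.026, 1.484, -0.064], 'ee_pos': [530.821, 52.142, 329.718], 'tool_rot': [-1.248, 1.145, -1.145], 'force': [1.021, 0.371, 0.277], 'finger_gap': 87.003}
[[0.086, 0.0, 0.996], [-0.996, 0.0, 0.086], [-0.0, -1.0, 0.0]]
3.86 -0.01 0.05 -0 0.038 -0 0; 7.72 -0.01 0.1 -0 0.076 -0 0; 11.58 -0.02 0.15 -0 0.115 -0 0; 15.45 -0.03 0.2 -0 0.153 -0 0; 19.31 -0.03 0.26 -0 0.191 -0 0; 21.59 1.22 -0.19 0.008 0.191 0.087 0; 23.87 2.47 -0.64 0.016 0.191 0.174 0; 26.16 3.71 -1.09 0.025 0.19 0.261 0
2.57 0.61 -0.01 -0 -0 0.087 0; 5.14 1.21 -0.02 -0 0 0.174 0; 7.71 1.82 -0.02 -0 0 0.261 0; 10.28 2.42 -0.03 -0 0 0.349 0; 12.85 3.03 -0.04 -0 0 0.436 0; 12.85 3.03 -0.04 -0 0 0.436 0; 12.85 3.03 -0.04 -0 0 0.436 0; 12.85 3.03 -0.04 -0 0 0.436 0
```

Emit:
{"method": "apply_moves", "body": {
  "series": "3.9 0 0 0 0.04 0 0; 7.7 0 0.1 0 0.08 0 0; 11.6 0 0.1 0 0.11 0 0; 15.4 0 0.2 0 0.15 0 0; 19.3 0 0.3 0 0.19 0 0; 21.6 1.2 -0.2 0.01 0.19 0.09 0; 23.9 2.5 -0.6 0.02 0.19 0.17 0; 26.2 3.7 -1.1 0.02 0.19 0.26 0"
}}

```text
clock: 3.85
ee_pos: [543.2, -208.6, 293.0]
tool_rot: [-0.954, 1.387, -1.088]
force: [0.6, 0.2, -0.1]
finger_gap: 86.7
```

Emit:
{"method": "apply_moves", "body": {
  "series": "2.6 0.6 0 0 0 0.09 0; 5.1 1.2 0 0 0 0.17 0; 7.7 1.8 0 0 0 0.26 0; 10.3 2.4 0 0 0 0.35 0; 12.8 3 0 0 0 0.44 0; 12.8 3 0 0 0 0.44 0"
}}

```text
clock: 4.45
ee_pos: [527.0, -328.2, 224.6]
tool_rot: [-0.604, 1.522, -0.758]
force: [-0.5, -0.6, -0.0]
finger_gap: 87.2
```

Run:
```python
from h import *
st(); a=now()
B=np.array([537,-208.5,100]); T=tool(-6,55); y=T.as_matrix()[:,1]
q=(B-120*y,T); g=(B-1*y,T); print(q[0])
rows(seg(a,q,4)+seg(q,g,4))
```

```text
{'clock': 4.45, 'qpos': [0.344, 0.695, 0.717, 1.302, -0.851, 1.891, 0.932], 'ee_pos': [527.008, -328.175, 224.588], 'tool_rot': [-0.604, 1.522, -0.758], 'force': [-0.468, -0.606, -0.032], 'finger_gap': 87.238}
[[-0.094, 0.061, 0.994], [-0.756, 0.645, -0.111], [-0.648, -0.762, -0.014]]
[ 526.72503548 -306.25975724  168.82917236]
0.49 1.41 -0.05 0.001 -0.004 0.064 0; 0.98 2.83 -0.1 0.002 -0.007 0.128 0; 1.47 4.24 -0.14 0.003 -0.011 0.192 0; 1.96 5.66 -0.19 0.005 -0.015 0.255 0; 1.2 8.54 -0.19 0.005 -0.015 0.255 0; 0.45 11.42 -0.18 0.005 -0.015 0.255 0; -0.3 14.29 -0.17 0.005 -0.015 0.255 0; -1.05 17.17 -0.16 0.005 -0.015 0.255 0
```

Emit:
{"method": "apply_moves", "body": {
  "series": "0.5 1.4 0 0 0 0.06 0; 1 2.8 -0.1 0 -0.01 0.13 0; 1.5 4.2 -0.1 0 -0.01 0.19 0; 2 5.7 -0.2 0 -0.01 0.26 0; 2 5.7 -0.2 0 -0.01 0.26 0"
}}

```text
clock: 4.95
ee_pos: [529.8, -300.9, 170.8]
tool_rot: [-0.403, 1.548, -0.55]
force: [-0.2, 0.4, -0.7]
finger_gap: 86.9
```

Run:
```python
from h import *
st(); a=now()
p=capture("wrist"); cv2.imwrite("pics/w1.png",p["image"]); C,ok=cloud(p)
for o in outline_of(p,"handle")[:1]:
    m=o["region"]&ok; q=C[m]; print(o["p"],o["box"],np.round(np.percentile(q,[2,50,98],axis=0)).tolist())
    s=q[(q[:,2]>60)&(q[:,2]<140)]; print(cv2.minAreaRect(s[:,:2].astype(np.float32)))
B=np.array([537,-208.5,100]); T=tool(-6,55); y=T.as_matrix()[:,1]
g=(B-1*y,T); rows(seg(a,g,6))
```

```text
{'clock': 4.95, 'qpos': [0.448, 0.831, 0.61, 1.316, -0.981, 1.977, 1.013], 'ee_pos': [529.764, -300.901, 170.796], 'tool_rot': [-0.403, 1.548, -0.55], 'force': [-0.175, 0.412, -0.739], 'finger_gap': 86.893}
[[-0.057, 0.078, 0.995], [-0.567, 0.818, -0.096], [-0.822, -0.57, -0.003]]
0.87 [279.9, 151.1, 344.1, 329.0] [[521.0, -226.0, 6.0], [537.0, -224.0, 136.0], [554.0, -194.0, 171.0]]
((536.9447631835938, -223.65847778320312), (6.069739818572998, 34.40412902832031), 88.20098876953125)
0.32 2.2 -0.15 -0 0.005 0.005 0; 0.4 4.12 -0.17 0.001 0.006 0.004 0; 0.48 6.05 -0.2 0.002 0.006 0.003 0; 0.55 7.97 -0.23 0.004 0.006 0.003 0; 0.63 9.9 -0.26 0.005 0.007 0.002 0; 0.71 11.82 -0.29 0.006 0.007 0.001 0
```

View pics/w1.png

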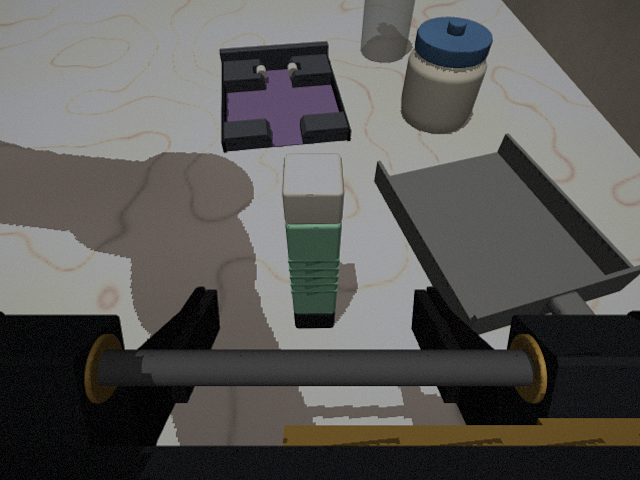

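Emit:
{"method": "apply_moves", "body": {
  "series": "0.3 2.2 -0.1 0 0 0 0; 0.4 4.1 -0.2 0 0.01 0 0; 0.5 6 -0.2 0 0.01 0 0; 0.6 8 -0.2 0 0.01 0 0; 0.6 9.9 -0.3 0 0.01 0 0; 0.7 11.8 -0.3 0.01 0.01 0 0; 0.7 11.8 -0.3 0.01 0.01 0 0.3",
  "newtons": 35
}}

```text
clock: 5.75
ee_pos: [537.5, -207.1, 101.7]
tool_rot: [-0.399, 1.547, -0.562]
force: [0.9, -0.7, 0.3]
finger_gap: 83.9
```

Emit:
{"method": "apply_moves", "body": {
  "series": "0 0 0 0 0 0 0.6; 0 0 0 0 0 0 0.9; 0 0 0 0 0 0 0.9; 0 0 0 0 0 0 0.9; 0 0 0 0 0 0 0.9; 0 0 0 0 0 0 0.9",
  "newtons": 35
}}

```text
clock: 6.35
ee_pos: [536.7, -209.5, 100.8]
tool_rot: [-0.396, 1.549, -0.564]
force: [0.2, 0.3, -0.4]
finger_gap: 38.6
```

Run:
```python
from h import *
st(); a=now()
p=capture("side"); C,ok=cloud(p)
m=outline_of(p,"handle")[0]["region"]&ok&(C[...,2]>160); print(cv2.minAreaRect(C[m][:,:2].astype(np.float32)),np.percentile(C[m][:,2],[5,50,95]))
```

```text
{'clock': 6.35, 'qpos': [0.321, 0.793, 0.585, 1.549, -1.009, 1.786, 1.067], 'ee_pos': [536.656, -209.509, 100.755], 'tool_rot': [-0.396, 1.549, -0.564], 'force': [0.168, 0.267, -0.351], 'finger_gap': 38.645}
[[-0.063, 0.09, 0.994], [-0.57, 0.814, -0.11], [-0.819, -0.573, -0.0]]Traceback (most recent call last):
  File "<stdin>", line 4, in <module>
IndexError: list index out of range
```

Emit:
{"method": "apply_moves", "body": {
  "series": "0 0 0 0 0 0 1; 0 0 0 0 0 0 1; 0 0 0 0 0 0 1; 0 0 0 0 0 0 1",
  "newtons": 45
}}

```text
clock: 6.85
ee_pos: [536.8, -209.4, 100.8]
tool_rot: [-0.396, 1.549, -0.564]
force: [0.9, -0.8, -0.5]
finger_gap: 34.3
```

```bash
cat >> h.py <<'E'
O=np.array([522.6,100.6,0.]); PSI=2.4
def P(y,x=0):
    a=np.radians(PSI); return O+y*np.array([-np.sin(a),np.cos(a),0])+x*np.array([np.cos(a),np.sin(a),0])
def nv(psi): a=np.radians(psi); return np.array([-np.sin(a),np.cos(a),0])
def tip(E,psi,phi,a,b,th0,h=0):
    f=np.radians(phi); pos=E+nv(psi)*(a*np.cos(f)+b*np.sin(f))+np.array([0,0,h-a*np.sin(f)+b*np.cos(f)])
    return pos,tool(psi,th0-phi)
E
python3 - <<'E'
from h import *
s=st()
E0=np.array([537,-209,0])+17*nv(-6); E1=P(-289); print(E0,E1)
a,b=-17,s["ee_pos"][2]
L=[]
for k in range(1,25):
    t=min(1,max(0,(k-2)/20)); h=4*min(1,k/2) if k<=20 else 4*(24-k)/4
    L.append((*tip(E0+(E1-E0)*t,-6+(PSI+6)*t,90*t,a,b,55,h),1))
rows(L)
E
```

```text
{'clock': 6.85, 'qpos': [0.321, 0.792, 0.585, 1.549, -1.01, 1.786, 1.067], 'ee_pos': [536.826, -209.359, 100.76], 'tool_rot': [-0.396, 1.549, -0.564], 'force': [0.898, -0.833, -0.532], 'finger_gap': 34.303}
[[-0.063, 0.09, 0.994], [-0.57, 0.814, -0.11], [-0.819, -0.573, 0.0]]
[ 538.77698388 -192.09312778    0.        ] [ 534.70206393 -188.1464979     0.        ]
-0.19 -0.08 0.01 -0.004 -0.003 -0 1; -0.35 -0.2 0.01 -0.004 -0.003 -0 1; -0.9 0.41 -0.01 -0.01 -0.007 -0.079 1; -1.4 1.06 -0.04 -0.015 -0.012 -0.157 1; -1.85 1.74 -0.08 -0.02 -0.018 -0.236 1; -2.25 2.46 -0.14 -0.025 -0.024 -0.314 1; -2.59 3.2 -0.2 -0.029 -0.03 -0.393 1; -2.87 3.97 -0.28 -0.033 -0.037 -0.471 1
-0.56 0.6 -0.05 -0.003 -0.007 -0.079 1; -1.06 1.25 -0.11 -0.006 -0.013 -0.157 1; -1.52 1.92 -0.18 -0.008 -0.021 -0.236 1; -1.92 2.63 -0.26 -0.01 -0.028 -0.314 1; -2.27 3.37 -0.35 -0.011 -0.035 -0.393 1; -2.55 4.14 -0.44 -0.011 -0.043 -0.471 1; -2.78 4.92 -0.55 -0.011 -0.051 -0.55 1; -2.94 5.71 -0.65 -0.01 -0.059 -0.628 1
-0.56 0.59 -0.09 0.001 -0.007 -0.079 1; -1.07 1.22 -0.18 0.003 -0.014 -0.157 1; -1.53 1.89 -0.27 0.005 -0.021 -0.236 1; -1.94 2.59 -0.37 0.008 -0.028 -0.315 1; -2.3 3.42 -0.47 0.012 -0.035 -0.393 1; -2.6 4.27 -0.57 0.016 -0.041 -0.472 1; -2.61 4.37 -0.57 0.016 -0.041 -0.472 1; -2.63 4.47 -0.57 0.016 -0.041 -0.472 1
```

Emit:
{"method": "apply_moves", "body": {
  "series": "-0.19 -0.08 0.01 -0.004 -0.003 0 1; -0.35 -0.2 0.01 -0.004 -0.003 0 1; -0.9 0.41 -0.01 -0.01 -0.007 -0.079 1; -1.4 1.06 -0.04 -0.015 -0.012 -0.157 1; -1.85 1.74 -0.08 -0.02 -0.018 -0.236 1; -2.25 2.46 -0.14 -0.025 -0.024 -0.314 1; -2.59 3.2 -0.2 -0.029 -0.03 -0.393 1; -2.87 3.97 -0.28 -0.033 -0.037 -0.471 1",
  "newtons": 45
}}

```text
clock: 7.65
ee_pos: [539.0, -159.8, 101.6]
tool_rot: [-0.805, 1.432, -0.89]
force: [0.3, -0.5, -4.1]
finger_gap: 33.8
```

Emit:
{"method": "apply_moves", "body": {
  "series": "-0.56 0.6 -0.05 -0.003 -0.007 -0.079 1; -1.06 1.25 -0.11 -0.006 -0.013 -0.157 1; -1.52 1.92 -0.18 -0.008 -0.021 -0.236 1; -1.92 2.63 -0.26 -0.01 -0.028 -0.314 1; -2.27 3.37 -0.35 -0.011 -0.035 -0.393 1; -2.55 4.14 -0.44 -0.011 -0.043 -0.471 1; -2.78 4.92 -0.55 -0.011 -0.051 -0.55 1; -2.94 5.71 -0.65 -0.01 -0.059 -0.628 1"
}}

```text
clock: 8.45
ee_pos: [535.4, -106.2, 64.9]
tool_rot: [-1.311, 1.141, -1.313]
force: [-1.6, 0.8, -4.7]
finger_gap: 33.8
```

Run:
```python
from h import *
s=st()
E0=np.array([537,-209,0])+17*nv(-6); E1=P(-289)
a,b=-17,100.8
L=[]
for k in range(17,27):
    t=min(1,max(0,(k-2)/20)); h=4 if k<=21 else max(-.5,4*(25-k)/4)
    L.append((*tip(E0+(E1-E0)*t,-6+(PSI+6)*t,90*t,a,b,55,h),1))
for l in L[-3:]: print(l[0])
rows(L[:5]);rows(L)
p=capture("side"); cv2.imwrite("pics/s2.png",p["image"][200:440,180:500])
```

```text
{'clock': 8.45, 'qpos': [-0.755, 0.388, 0.928, 1.962, -0.21, 0.932, 0.256], 'ee_pos': [535.388, -106.221, 64.861], 'tool_rot': [-1.311, 1.141, -1.313], 'force': [-1.586, 0.836, -4.724], 'finger_gap': 33.828}
[[-0.001, -0.0, 1.0], [-0.99, -0.14, -0.001], [0.14, -0.99, -0.0]]
[530.48099803 -87.43491662  18.        ]
[530.48099803 -87.43491662  17.        ]
[530.48099803 -87.43491662  16.5       ]
-0.46 0.6 -0.01 0.001 -0.006 -0.078 1; -0.97 1.23 -0.1 0.003 -0.014 -0.156 1; -1.43 1.9 -0.2 0.005 -0.021 -0.235 1; -1.84 2.6 -0.29 0.008 -0.027 -0.313 1; -2.18 3.33 -0.39 0.012 -0.034 -0.392 1
-0.46 0.6 -0.01 0.001 -0.006 -0.078 1; -0.97 1.23 -0.1 0.003 -0.014 -0.156 1; -1.43 1.9 -0.2 0.005 -0.021 -0.235 1; -1.84 2.6 -0.29 0.008 -0.027 -0.313 1; -2.18 3.33 -0.39 0.012 -0.034 -0.392 1; -2.49 4.18 -0.49 0.016 -0.041 -0.47 1; -2.5 4.28 -0.49 0.016 -0.041 -0.47 1; -2.51 4.38 -0.49 0.016 -0.041 -0.47 1
-0.06 0.08 -0 -0 0 -0 1; -0.09 0.12 -0 -0 0 -0 1
```

View pics/s2.png

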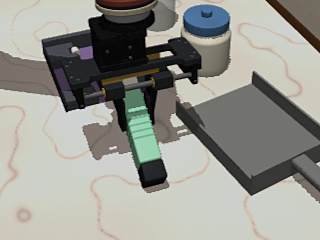

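Emit:
{"method": "apply_moves", "body": {
  "series": "-0.46 0.6 -0.01 0.001 -0.006 -0.078 1; -0.97 1.23 -0.1 0.003 -0.014 -0.156 1; -1.43 1.9 -0.2 0.005 -0.021 -0.235 1; -1.84 2.6 -0.29 0.008 -0.027 -0.313 1; -2.18 3.33 -0.39 0.012 -0.034 -0.392 1; -2.49 4.18 -0.49 0.016 -0.041 -0.47 1; -2.5 4.28 -0.49 0.016 -0.041 -0.47 1; -2.51 4.38 -0.49 0.016 -0.041 -0.47 1"
}}

```text
clock: 9.3
ee_pos: [530.9, -87.8, 17.8]
tool_rot: [-1.65, 0.818, -1.612]
force: [-0.1, 1.7, -0.8]
finger_gap: 33.7
```

Emit:
{"method": "apply_moves", "body": {
  "series": "-0.06 0.08 0 0 0 0 1; -0.06 0.08 0 0 0 0 1"
}}

```text
clock: 9.5
ee_pos: [531.3, -88.3, 17.7]
tool_rot: [-1.646, 0.82, -1.613]
force: [-1.3, 4.3, 3.0]
finger_gap: 33.9
```

Run:
```python
from h import *
s=st()
p=capture("side"); C,ok=cloud(p)
o=outline_of(p,"handle")[0]; m=o["region"]&ok
q=C[m]; 
for y in range(-190,-15,15):
    t=q[abs(q[:,1]-y)<7]
    if len(t): print(y,len(t),np.round(np.percentile(t[:,2],[5,50,95]),1),np.round(np.percentile(t[:,0],[3,97]),1))
```

```text
{'clock': 9.5, 'qpos': [-1.122, 0.697, 1.028, 2.026, 0.023, 0.807, -0.165], 'ee_pos': [531.295, -88.281, 17.654], 'tool_rot': [-1.646, 0.82, -1.613], 'force': [-1.322, 4.32, 3.048], 'finger_gap': 33.897}
[[0.033, 0.023, 0.999], [-0.821, -0.569, 0.04], [0.57, -0.822, 0.001]]Traceback (most recent call last):
  File "<stdin>", line 4, in <module>
IndexError: list index out of range
```

Emit:
{"method": "apply_moves", "body": {
  "series": "0 0 0 0 0 0 0.8; 0 0 0 0 0 0 0.5; 0 0 0 0 0 0 0.2; 0 0 0 0 0 0 0; 0 0 0 0 0 0 0; 0 -3 0 0 0 0 0; 0 -7 0 0 0 0 0; 0 -11 0 0 0 0 0"
}}

```text
clock: 10.4
ee_pos: [527.9, -25.4, 108.3]
tool_rot: [-1.65, 0.818, -1.614]
force: [0.7, 0.7, -0.9]
finger_gap: 81.3
```

Run:
```python
from h import *
s=st(); a=now()
for n in("side","wrist"):
    p=capture(n); C,ok=cloud(p); cv2.imwrite(f"pics/{n}3.png",p["image"])
    for o in outline_of(p,"handle")[:1]:
        m=o["region"]&ok; q=C[m]; q=q[(q[:,2]>25)&(q[:,2]<45)]; print(n,o["p"],o["box"],len(q),np.percentile(q[:,2],[5,50,95]))
        print(cv2.minAreaRect(q[:,:2].astype(np.float32)))
        for y in range(-180,-20,20):
            t=q[abs(q[:,1]-y)<6]
            if len(t)>5: print(y,len(t),np.round(np.median(t[:,2]),1),np.round(np.percentile(t[:,0],[3,97]),1))
```

```text
{'clock': 10.4, 'qpos': [-1.316, 0.584, 1.149, 1.951, 0.084, 1.042, -0.214], 'ee_pos': [527.915, -25.4, 108.331], 'tool_rot': [-1.65, 0.818, -1.614], 'force': [0.698, 0.703, -0.884], 'finger_gap': 81.321}
[[0.034, 0.023, 0.999], [-0.819, -0.572, 0.041], [0.573, -0.82, -0.001]]
side 0.83 [287.6, 297.5, 346.6, 392.9] 1849 [28.35140298 32.95673915 34.89423474]
((531.2671508789062, -105.62266540527344), (34.89689636230469, 172.7503204345703), 1.9400038719177246)
-180 157 33.1 [517.4 548.6]
-160 142 32.7 [516.7 547.8]
-140 141 33.0 [515.8 547.9]
-120 131 33.2 [515.3 547.3]
-100 124 33.1 [514.4 546.7]
-80 115 33.0 [513.7 545.9]
-60 108 33.2 [513.1 545.1]
-40 108 32.9 [512.6 544.6]
wrist 0.56 [278.4, 146.1, 342.0, 327.7] 7688 [29.63332338 33.85812806 34.59898467]
((532.893310546875, -102.09587860107422), (34.26466369628906, 169.42018127441406), 2.087613105773926)
-180 236 33.9 [521.2 551.5]
-160 286 33.6 [519.5 550.6]
-140 327 33.9 [518.8 550.1]
-120 383 34.0 [517.7 549.6]
-100 439 34.0 [516.8 548. ]
-80 551 34.0 [516.3 548. ]
-60 650 33.9 [515.9 546.8]
-40 703 33.9 [515.1 546.4]
```

Run:
```python
from h import *
a=now()
G=np.array([532.2,-129,17.]); T=tool(2.1,42); y=T.as_matrix()[:,1]
w=[([530,-80,170],tool(2.1,-5)),(G-90*y,T),(G,T)]
L=[];p=a
for q,n in zip(w,(4,6,6)): L+=seg(p,q,n); p=q
rows(L)
```

```text
2.03 -0.49 -0.03 -0.001 0.001 0.13 0; 4.05 -0.99 -0.06 -0.002 0.003 0.26 0; 6.08 -1.48 -0.09 -0.002 0.004 0.391 0; 8.1 -1.98 -0.11 -0.003 0.006 0.521 0; 8.78 0.24 -0.12 -0.003 0.006 0.658 0; 9.45 2.46 -0.13 -0.002 0.006 0.794 0; 10.13 4.68 -0.13 -0.002 0.007 0.931 0; 10.8 6.9 -0.14 -0.002 0.007 1.068 0
2.27 0.47 0.01 0 -0 0.136 0; 4.54 0.95 0.01 0 -0 0.273 0; 4.13 2.4 0.01 0 -0 0.273 0; 3.73 3.84 0.01 0 -0 0.273 0; 3.32 5.29 0.01 0 -0 0.273 0; 2.92 6.73 0.01 0 -0 0.273 0; 2.51 8.17 0.01 0 -0 0.273 0; 2.11 9.62 0.01 0 -0 0.273 0
```

Emit:
{"method": "apply_moves", "body": {
  "series": "2 -0.5 0 0 0 0.13 0; 4 -1 -0.1 0 0 0.26 0; 6.1 -1.5 -0.1 0 0 0.39 0; 8.1 -2 -0.1 0 0.01 0.52 0; 8.8 0.2 -0.1 0 0.01 0.66 0; 9.5 2.5 -0.1 0 0.01 0.79 0; 10.1 4.7 -0.1 0 0.01 0.93 0; 10.8 6.9 -0.1 0 0.01 1.07 0"
}}

```text
clock: 11.4
ee_pos: [531.3, -145.3, 118.1]
tool_rot: [-0.997, 1.331, -0.944]
force: [-0.6, 0.7, 1.0]
finger_gap: 86.9
```

Emit:
{"method": "apply_moves", "body": {
  "series": "2.3 0.5 0 0 0 0.14 0; 4.5 0.9 0 0 0 0.27 0; 4.5 0.9 0 0 0 0.27 0"
}}

```text
clock: 11.7
ee_pos: [527.9, -192.3, 91.8]
tool_rot: [-0.79, 1.438, -0.747]
force: [-0.5, -1.5, 0.6]
finger_gap: 87.4
```

Run:
```python
from h import *
st(); a=now()
G=np.array([532.2,-129,16.8]); T=tool(2.1,42); y=T.as_matrix()[:,1]
rows(seg(a,(G-20*y,T),4)+seg((G-20*y,T),(G,T),2)+[(G,T,.3)])
```

```text
{'clock': 11.7, 'qpos': [-0.01, 0.663, 0.799, 1.656, -0.835, 1.563, 1.051], 'ee_pos': [527.907, -192.254, 91.752], 'tool_rot': [-0.79, 1.438, -0.747], 'force': [-0.492, -1.472, 0.628], 'finger_gap': 87.361}
[[0.006, -0.026, 1.0], [-0.833, 0.552, 0.02], [-0.553, -0.833, -0.019]]
-0.21 1.94 0.17 0.001 -0.006 0.037 0; -0.42 3.87 0.34 0.002 -0.012 0.074 0; -0.62 5.81 0.52 0.003 -0.018 0.11 0; -0.83 7.75 0.69 0.004 -0.025 0.147 0; -0.98 8.74 0.69 0.004 -0.025 0.147 0; -1.13 9.73 0.69 0.004 -0.025 0.147 0; -1.13 9.73 0.69 0.004 -0.025 0.147 0.3
```

Emit:
{"method": "apply_moves", "body": {
  "series": "-0.2 1.9 0.2 0 -0.01 0.04 0; -0.4 3.9 0.3 0 -0.01 0.07 0; -0.6 5.8 0.5 0 -0.02 0.11 0; -0.8 7.7 0.7 0 -0.02 0.15 0; -1 8.7 0.7 0 -0.02 0.15 0; -1 8.7 0.7 0 -0.02 0.15 0"
}}

```text
clock: 12.3
ee_pos: [536.3, -126.0, 28.2]
tool_rot: [-0.69, 1.449, -0.614]
force: [0.3, 0.2, 1.1]
finger_gap: 87.0
```

Run:
```python
from h import *
st(); a=now()
G=np.array([532.2,-129,16.8]); T=tool(2.1,42)
rows(seg(a,(G,T),3))
```

```text
{'clock': 12.3, 'qpos': [0.021, 0.762, 0.687, 1.702, -0.96, 1.55, 1.139], 'ee_pos': [536.274, -125.983, 28.181], 'tool_rot': [-0.69, 1.449, -0.614], 'force': [0.273, 0.179, 1.074], 'finger_gap': 86.961}
[[0.037, -0.035, 0.999], [-0.742, 0.669, 0.051], [-0.67, -0.743, -0.001]]
0.32 0.22 -0.14 0.003 0.003 -0 0; 0.65 0.44 -0.28 0.007 0.007 -0 0; 0.97 0.66 -0.42 0.01 0.01 -0.001 0
```

Emit:
{"method": "apply_moves", "body": {
  "series": "0.3 0.2 -0.1 0 0 0 0; 0.7 0.4 -0.3 0.01 0.01 0 0; 1 0.7 -0.4 0.01 0.01 0 0; 1 0.7 -0.4 0.01 0.01 0 0"
}}

```text
clock: 12.7
ee_pos: [533.0, -131.2, 17.5]
tool_rot: [-0.678, 1.453, -0.629]
force: [0.0, -0.0, -0.4]
finger_gap: 86.7
```

Run:
```python
from h import *
st()
```

```text
{'clock': 12.7, 'qpos': [0.032, 0.773, 0.685, 1.714, -0.972, 1.534, 1.155], 'ee_pos': [532.961, -131.242, 17.538], 'tool_rot': [-0.678, 1.453, -0.629], 'force': [0.016, -0.046, -0.392], 'finger_gap': 86.674}
[[0.028, -0.022, 0.999], [-0.743, 0.668, 0.035], [-0.669, -0.744, 0.002]]
```

Emit:
{"method": "apply_moves", "body": {
  "series": "0 0 0 0 0 0 0.5; 0 0 0 0 0 0 1; 0 0 0 0 0 0 1; 0 0 0 0 0 0 1; 0 0 0 0 0 0 1; 0 0 0 0 0 0 1; 0 0 0 0 0 0 1; 0 0 0 0 0 0 1",
  "newtons": 45
}}

```text
clock: 13.5
ee_pos: [533.3, -130.9, 17.7]
tool_rot: [-0.679, 1.453, -0.628]
force: [-0.1, 0.0, -0.5]
finger_gap: 33.7
```

Run:
```python
from h import *
s=st()
E0=np.array([531.4,-104,0])+85*nv(2.1); E1=P(-119); print(E0,E1)
p=s["ee_pos"]; a=(np.array(p)-E0)@nv(2.1); b=17.0; print(a)
L=[]
for k in range(1,27):
    t=min(1,max(0,(k-2)/20)); h=4*min(1,k/2) if k<=22 else max(-.5,4*(26-k)/4-.5)
    L.append((*tip(E0+(E1-E0)*t,2.1+(PSI-2.1)*t,90*t,a,b,42,h),1))
rows(L)
```

```text
{'clock': 13.5, 'qpos': [0.032, 0.773, 0.685, 1.714, -0.972, 1.535, 1.154], 'ee_pos': [533.252, -130.898, 17.746], 'tool_rot': [-0.679, 1.453, -0.628], 'force': [-0.076, 0.044, -0.469], 'finger_gap': 33.661}
[[0.028, -0.022, 0.999], [-0.743, 0.668, 0.036], [-0.669, -0.743, 0.002]]
[528.28528476 -19.05708653   0.        ] [527.58320279 -18.29561678   0.        ]
-111.94820193953927
-0.08 -0.09 -0.09 -0.002 0.001 0 1; -0.22 -0.24 -0.09 -0.002 0.001 0 1; -0.93 -0.78 -0.08 -0.003 0.001 -0.078 1; -1.68 -1.25 -0.08 -0.003 0 -0.157 1; -2.47 -1.67 -0.08 -0.003 0 -0.235 1; -3.29 -2.02 -0.08 -0.003 -0 -0.314 1; -4.13 -2.31 -0.08 -0.003 -0.001 -0.392 1; -4.99 -2.53 -0.08 -0.003 -0.001 -0.471 1
-0.71 -0.54 -0 -0 -0 -0.078 1; -1.46 -1.02 -0 -0 -0.001 -0.157 1; -2.25 -1.44 -0.01 -0 -0.001 -0.235 1; -3.07 -1.79 -0.01 -0 -0.001 -0.314 1; -3.91 -2.08 -0.01 -0 -0.001 -0.393 1; -4.78 -2.31 -0.01 -0 -0.002 -0.471 1; -5.66 -2.46 -0.02 -0 -0.002 -0.55 1; -6.55 -2.55 -0.02 -0 -0.002 -0.628 1
-0.71 -0.53 -0 0 -0.001 -0.079 1; -1.46 -1.01 -0.01 0 -0.001 -0.157 1; -2.25 -1.43 -0.01 0 -0.001 -0.236 1; -3.07 -1.79 -0.01 0 -0.001 -0.314 1; -3.91 -2.08 -0.02 0.001 -0.001 -0.393 1; -4.78 -2.31 -0.02 0.001 -0.002 -0.471 1; -4.83 -2.17 -0.02 0.001 -0.002 -0.471 1; -4.87 -2.08 -0.02 0.001 -0.002 -0.471 1
-0.07 0.07 -0 -0 0 -0 1; -0.15 0.14 -0 -0 0 -0 1
```

Emit:
{"method": "apply_moves", "body": {
  "series": "-0.1 -0.1 0 0 0 0 1; -0.25 -0.25 0 0 0 0 1; -0.95 -0.8 0 0 0 -0.078 1; -1.7 -1.27 0 0 0 -0.157 1; -2.5 -1.7 0 0 0 -0.235 1; -3.3 -2.04 0 0 0 -0.314 1; -4.15 -2.32 0 0 0 -0.392 1; -5 -2.54 0 0 0 -0.471 1"
}}

```text
clock: 14.3
ee_pos: [532.2, -110.6, 70.5]
tool_rot: [-1.034, 1.296, -0.991]
force: [0.3, 0.7, -5.7]
finger_gap: 34.1
```

Emit:
{"method": "apply_moves", "body": {
  "series": "-0.71 -0.54 0 0 0 -0.078 1; -1.46 -1.02 0 0 0 -0.157 1; -2.25 -1.44 0 0 0 -0.235 1; -3.07 -1.79 0 0 0 -0.314 1; -3.91 -2.08 0 0 0 -0.393 1; -4.78 -2.31 0 0 0 -0.471 1; -5.66 -2.46 0 0 0 -0.55 1; -6.55 -2.55 0 0 0 -0.628 1"
}}

```text
clock: 15.1
ee_pos: [529.8, -53.0, 111.8]
tool_rot: [-1.483, 0.98, -1.451]
force: [-0.4, 0.0, -6.9]
finger_gap: 33.6
```

Run:
```python
from h import *
s=st()
E0=np.array([531.4,-104,0])+85*nv(2.1); E1=P(-119)
a=-112; b=17.0
L=[]
for k in range(17,27):
    t=min(1,max(0,(k-2)/20)); h=4 if k<=22 else max(-.5,4*(26-k)/4-.5)
    L.append((*tip(E0+(E1-E0)*t,2.1+(PSI-2.1)*t,90*t,a,b,42,h),1))
k=16;t=.7
print(tip(E0+(E1-E0)*t,2.1+(PSI-2.1)*t,90*t,a,b,42,4)[0],L[-1][0])
rows(L)
```

```text
{'clock': 15.1, 'qpos': [-1.248, 0.51, 1.279, 1.967, -0.142, 1.008, 0.099], 'ee_pos': [529.772, -52.972, 111.791], 'tool_rot': [-1.483, 0.98, -1.451], 'force': [-0.378, 0.009, -6.862], 'finger_gap': 33.604}
[[0.032, 0.015, 0.999], [-0.933, -0.359, 0.036], [0.359, -0.933, 0.003]]
[529.23275111 -54.19487222 111.5105692 ] [526.87131668  -1.31052867 111.5       ]
-0.61 -0.47 -0.06 -0 -0.006 -0.078 1; -1.36 -0.95 -0.07 -0 -0.006 -0.156 1; -2.15 -1.37 -0.08 0 -0.006 -0.235 1; -2.97 -1.73 -0.09 0.001 -0.006 -0.313 1; -3.81 -2.02 -0.1 0.001 -0.007 -0.392 1; -4.68 -2.25 -0.11 0.001 -0.007 -0.47 1; -4.73 -2.11 -0.11 0.001 -0.007 -0.47 1; -4.77 -2.02 -0.11 0.001 -0.007 -0.47 1
-0.07 0.07 0 0 0 -0 1; -0.15 0.14 0 0 0 -0 1
```

Emit:
{"method": "apply_moves", "body": {
  "series": "-0.61 -0.47 -0.06 0 -0.006 -0.078 1; -1.36 -0.95 -0.07 0 -0.006 -0.156 1; -2.15 -1.37 -0.08 0 -0.006 -0.235 1; -2.97 -1.73 -0.09 0.001 -0.006 -0.313 1"
}}

```text
clock: 15.5
ee_pos: [527.8, -18.9, 116.8]
tool_rot: [-1.695, 0.766, -1.663]
force: [0.3, 0.4, -4.0]
finger_gap: 34.1
```

Run:
```python
from h import *
s=st()
E0=np.array([531.4,-104,0])+85*nv(2.1); E1=P(-119)
a=-112; b=17.0
L=[]
for k in range(21,29):
    t=min(1,max(0,(k-2)/20)); h=4 if k<=22 else max(-.5,4*(26-k)/4-.5)
    L.append((*tip(E0+(E1-E0)*t,2.1+(PSI-2.1)*t,90*t,a,b,42,h),1))
rows(L)
p=capture("side"); cv2.imwrite("pics/s4.png",p["image"][180:400,180:500])
```

```text
{'clock': 15.5, 'qpos': [-1.413, 0.754, 1.289, 1.938, -0.051, 1.062, -0.11], 'ee_pos': [527.77, -18.881, 116.777], 'tool_rot': [-1.695, 0.766, -1.663], 'force': [0.302, 0.43, -4.025], 'finger_gap': 34.065}
[[0.032, 0.026, 0.999], [-0.777, -0.629, 0.041], [0.629, -0.777, 0.0]]
-0.66 -0.56 -0.01 -0 -0 -0.079 1; -1.42 -1.05 -0.02 0 -0.001 -0.157 1; -1.51 -0.93 -0.02 0 -0.001 -0.157 1; -1.57 -0.85 -0.02 0 -0.001 -0.157 1; -1.64 -0.77 -0.02 0 -0.001 -0.157 1; -1.7 -0.7 -0.02 0 -0.001 -0.157 1; -1.7 -0.7 -0.02 0 -0.001 -0.157 1; -1.7 -0.7 -0.02 0 -0.001 -0.157 1
```

View pics/s4.png

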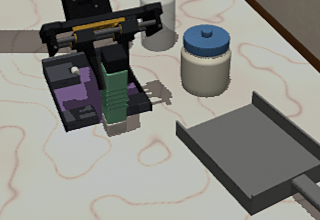

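Emit:
{"method": "apply_moves", "body": {
  "series": "-0.66 -0.56 0 0 0 -0.079 1; -1.42 -1.05 0 0 0 -0.157 1; -1.51 -0.93 0 0 0 -0.157 1; -1.57 -0.85 0 0 0 -0.157 1; -1.64 -0.77 0 0 0 -0.157 1; -1.7 -0.7 0 0 0 -0.157 1; -1.7 -0.7 0 0 0 -0.157 1"
}}

```text
clock: 16.25
ee_pos: [527.3, -3.3, 112.1]
tool_rot: [-1.793, 0.65, -1.767]
force: [0.3, -1.2, -4.0]
finger_gap: 33.7
```

Run:
```python
from h import *
s=st()
p=capture("side"); C,ok=cloud(p)
for o in outline_of(p,"handle")[:1]:
    q=C[o["region"]&ok]; print(o["p"],len(q),np.round(np.percentile(q,[2,50,98],axis=0)).tolist())
    for z in range(10,171,20):
        t=q[abs(q[:,2]-z)<8]
        if len(t)>5: print(z,len(t),np.round(np.percentile(t[:,0],[3,50,97]),1),np.round(np.percentile(t[:,1],[3,50]),1))
```

```text
{'clock': 16.25, 'qpos': [-1.451, 0.892, 1.262, 1.908, -0.027, 1.102, -0.194], 'ee_pos': [527.343, -3.289, 112.137], 'tool_rot': [-1.793, 0.65, -1.767], 'force': [0.299, -1.202, -3.988], 'finger_gap': 33.694}
[[0.026, 0.03, 0.999], [-0.671, -0.741, 0.04], [0.741, -0.671, 0.001]]
0.77 2157 [[510.0, -24.0, 6.0], [524.0, -21.0, 100.0], [543.0, 6.0, 170.0]]
10 163 [509.7 523.7 542.8] [-23.5 -20.9]
30 166 [509.8 522.9 541.9] [-23.5 -20.5]
50 171 [509.8 522.7 541. ] [-23.3 -21.1]
70 189 [509.7 523.2 542.4] [-23.8 -21.2]
90 189 [510.1 523.9 542.5] [-23.9 -21.2]
110 172 [510.8 526.4 543.6] [-24.1 -21.5]
130 203 [510.3 523.3 542.4] [-23.6 -21.1]
150 206 [510.1 523.8 541.8] [-23.7 -21.1]
170 313 [510.3 525.6 541.2] [-22.9 -11.5]
```

Emit:
{"method": "apply_moves", "body": {
  "series": "-0.07 0.07 0 0 0 0 1; -0.15 0.13 0 0 0 0 1; -0.15 0.13 0 0 0 0 1"
}}

```text
clock: 16.65
ee_pos: [527.7, -3.3, 112.0]
tool_rot: [-1.796, 0.647, -1.769]
force: [-6.2, 4.4, 14.8]
finger_gap: 33.8
```

Emit:
{"method": "apply_moves", "body": {
  "series": "0.07 -0.06 0 0 0 0 1; 0.07 -0.06 0 0 0 0 0.9; 0.07 -0.06 0 0 0 0 0.5; 0.07 -0.06 0 0 0 0 0.2; 0.07 -0.06 0 0 0 0 0; 0.07 -0.06 0 0 0 0 0; 0.07 -0.06 0 0 0 0 0; 0.07 -0.06 0 0 0 0 0"
}}

```text
clock: 17.45
ee_pos: [527.5, -2.6, 110.8]
tool_rot: [-1.794, 0.648, -1.767]
force: [-1.0, 0.6, -0.1]
finger_gap: 73.9
```

Run:
```python
from h import *
s=st(); a=now(); y=a[1].as_matrix()[:,1]
w=[(a[0]-120*y,a[1]),([527,20,290],tool(2.4,-20)),([527,-90,260],tool(2.4,30)),]
L=[];p=a
for q,n in zip(w,(5,5,6)): L+=seg(p,q,n); p=q
print([l[0].round() for l in L[4::5]])
rows(L)
```

```text
{'clock': 17.45, 'qpos': [-1.451, 0.895, 1.26, 1.907, -0.028, 1.1, -0.195], 'ee_pos': [527.499, -2.625, 110.836], 'tool_rot': [-1.794, 0.648, -1.767], 'force': [-0.98, 0.575, -0.07], 'finger_gap': 73.915}
[[0.027, 0.031, 0.999], [-0.67, -0.742, 0.041], [0.742, -0.67, 0.0]]
[array([524.,  86., 191.]), array([527.,  20., 290.]), array([527., -72., 265.])]
0 -2.4 0 0 0 0 0; 0 -4.8 0 0 0 0 0; -0 -7.2 -0 0 0 0 0; 0 -9.6 -0 0 0 0 0; 0 -12 0 0 0 0 0; 2.36 -12.34 0.01 -0 -0 0.097 0; 4.71 -12.67 0.02 -0 -0 0.195 0; 7.07 -13.01 0.03 -0 -0 0.292 0
2.16 -1 0.01 -0 -0.001 0.098 0; 4.32 -2 0.02 -0 -0.001 0.195 0; 5.63 -0.63 -0.05 -0 -0.001 0.341 0; 6.93 0.75 -0.13 -0 -0.001 0.486 0; 8.24 2.13 -0.21 -0 -0.001 0.632 0; 9.55 3.5 -0.28 -0 -0.001 0.777 0; 10.86 4.88 -0.36 -0 -0.001 0.923 0; 12.17 6.26 -0.43 -0.001 -0.001 1.068 0
```

Emit:
{"method": "apply_moves", "body": {
  "series": "0 -2.4 0 0 0 0 0; 0 -4.8 0 0 0 0 0; 0 -7.2 0 0 0 0 0; 0 -9.6 0 0 0 0 0; 0 -12 0 0 0 0 0; 2.4 -12.3 0 0 0 0.1 0; 4.7 -12.7 0 0 0 0.2 0; 7.1 -13 0 0 0 0.29 0"
}}

```text
clock: 18.25
ee_pos: [525.7, 45.8, 251.7]
tool_rot: [-1.605, 0.861, -1.57]
force: [-0.1, 0.8, 0.9]
finger_gap: 87.0
```

Emit:
{"method": "apply_moves", "body": {
  "series": "2.2 -1 0 0 0 0.1 0; 4.3 -2 0 0 0 0.2 0; 5.6 -0.6 -0.1 0 0 0.34 0; 6.9 0.7 -0.1 0 0 0.49 0; 8.2 2.1 -0.2 0 0 0.63 0; 9.5 3.5 -0.3 0 0 0.78 0; 10.9 4.9 -0.4 0 0 0.92 0; 12.2 6.3 -0.4 0 0 1.07 0"
}}

```text
clock: 19.05
ee_pos: [525.0, -77.3, 264.4]
tool_rot: [-1.0, 1.33, -0.93]
force: [-0.1, 1.6, -0.5]
finger_gap: 86.7
```

Run:
```python
from h import *
st(); a=now()
p=capture("top"); C,ok=cloud(p)
for p in (p,capture("side")):
    C,ok=cloud(p)
    for o in outline_of(p,"handle")[:1]:
        m=o["region"]&ok&(C[...,2]>163); print(o["p"],m.sum()); 
        if m.sum()>20: print(cv2.minAreaRect(C[m][:,:2].astype(np.float32)),np.percentile(C[m][:,2],[50,95]))
B=np.array([526.8,-4.5,85]); T=tool(2.4,52); y=T.as_matrix()[:,1]
w=[(B-150*y,tool(2.4,45)),(B-110*y,T)]
L=[];q0=a
for q,n in zip(w,(5,3)): L+=seg(q0,q,n); q0=q
print([l[0].round() for l in L])
rows(L)
```

```text
{'clock': 19.05, 'qpos': [-0.714, 0.297, 1.196, 1.694, -0.548, 1.537, 0.607], 'ee_pos': [525.004, -77.336, 264.351], 'tool_rot': [-1.0, 1.33, -0.93], 'force': [-0.096, 1.57, -0.505], 'finger_gap': 86.746}
[[0.037, -0.025, 0.999], [-0.947, 0.318, 0.043], [-0.319, -0.948, -0.013]]
0.64 413
((527.0363159179688, -3.0782318115234375), (34.119998931884766, 33.87943649291992), 0.852912962436676) [170.35674251 172.75768597]
0.91 314
((526.4957885742188, -5.061651229858398), (33.71764373779297, 38.228515625), 2.6548550128936768) [168.49738828 170.25289079]
[array([526., -86., 247.]), array([528., -95., 230.]), array([ 529., -104.,  212.]), array([ 530., -114.,  195.]), array([ 532., -123.,  177.]), array([ 531., -112.,  169.]), array([ 531., -102.,  161.]), array([530., -91., 153.])]
1.22 1.36 0.2 0.003 -0.007 0.098 0; 2.63 2.72 0.33 0.005 -0.008 0.19 0; 4.03 4.09 0.46 0.007 -0.01 0.282 0; 5.44 5.46 0.59 0.009 -0.011 0.374 0; 6.85 6.82 0.71 0.011 -0.012 0.467 0; 6.11 7.93 0.72 0.011 -0.012 0.507 0; 5.37 9.04 0.73 0.01 -0.013 0.548 0; 4.63 10.15 0.74 0.01 -0.013 0.589 0
```

Emit:
{"method": "apply_moves", "body": {
  "series": "1.2 1.4 0.2 0 -0.01 0.1 0; 2.6 2.7 0.3 0.01 -0.01 0.19 0; 4 4.1 0.5 0.01 -0.01 0.28 0; 5.4 5.5 0.6 0.01 -0.01 0.37 0; 6.8 6.8 0.7 0.01 -0.01 0.47 0; 6.1 7.9 0.7 0.01 -0.01 0.51 0; 5.4 9 0.7 0.01 -0.01 0.55 0; 4.6 10.1 0.7 0.01 -0.01 0.59 0"
}}

```text
clock: 20.05
ee_pos: [531.2, -85.5, 153.8]
tool_rot: [-0.551, 1.492, -0.478]
force: [-0.3, 1.1, 0.2]
finger_gap: 87.0
```

Emit:
{"method": "apply_moves", "body": {
  "series": "0 0 0 0 0 0 0; 0 0 0 0 0 0 0"
}}

```text
clock: 20.25
ee_pos: [531.1, -86.9, 154.2]
tool_rot: [-0.552, 1.492, -0.481]
force: [-0.0, -0.1, 0.4]
finger_gap: 87.1
```

Run:
```python
from h import *
st(); a=now()
B=np.array([526.8,-4.2,85]); T=tool(2.4,52); y=T.as_matrix()[:,1]
rows(seg(a,(B-60*y,T),3)+seg((B-60*y,T),(B,T),4)+[(B,T,0)])
```

```text
{'clock': 20.25, 'qpos': [-0.075, 0.697, 0.846, 1.683, -1.038, 1.839, 1.081], 'ee_pos': [531.063, -86.882, 154.242], 'tool_rot': [-0.552, 1.492, -0.481], 'force': [-0.015, -0.096, 0.358], 'finger_gap': 87.083}
[[0.029, -0.038, 0.999], [-0.614, 0.788, 0.048], [-0.789, -0.614, 0.0]]
0.12 1.6 -0.02 0.002 0.001 -0.001 0; 0.25 3.19 -0.04 0.003 0.002 -0.001 0; 0.37 4.79 -0.06 0.005 0.004 -0.002 0; 0.37 6.29 -0.05 0.005 0.004 -0.002 0; 0.37 7.79 -0.05 0.005 0.004 -0.002 0; 0.38 9.29 -0.04 0.005 0.004 -0.002 0; 0.38 10.79 -0.03 0.005 0.004 -0.002 0; 0.38 10.79 -0.03 0.005 0.004 -0.002 0
```

Emit:
{"method": "apply_moves", "body": {
  "series": "0.1 1.6 0 0 0 0 0; 0.25 3.2 0 0 0 0 0; 0.4 4.8 -0.1 0 0 0 0; 0.4 6.3 -0.1 0 0 0 0; 0.4 7.8 -0.1 0 0 0 0; 0.4 9.3 0 0 0 0 0; 0.4 10.8 0 0 0 0 0; 0.4 10.8 0 0 0 0 0"
}}

```text
clock: 21.05
ee_pos: [526.4, -3.2, 83.1]
tool_rot: [-0.551, 1.495, -0.479]
force: [-0.2, -0.3, -1.0]
finger_gap: 86.7
```

Emit:
{"method": "apply_moves", "body": {
  "series": "0 0 0 0 0 0 0.5; 0 0 0 0 0 0 1; 0 0 0 0 0 0 1; 0 0 0 0 0 0 1; 0 0 0 0 0 0 1; 0 0 0 0 0 0 1; 0 0 0 0 0 0 1; 0 0 0 0 0 0 1",
  "newtons": 40
}}

```text
clock: 21.85
ee_pos: [527.2, -5.5, 84.3]
tool_rot: [-0.55, 1.493, -0.482]
force: [0.4, 0.4, 0.3]
finger_gap: 33.5
```

Run:
```python
from h import *
s=st()
# insert yaw/centre line refined from wrist+side: white end location too
for n in("wrist","side"):
    p=capture(n); C,ok=cloud(p); cv2.imwrite(f"pics/{n}5.png",p["image"])
    m=ok&(C[...,2]>12)&(C[...,2]<45)&(abs(C[...,0]-522)<95)&(C[...,1]>26)&(C[...,1]<225); q=C[m]
    for y in (32,40,48,150,184,190):
        t=q[(abs(q[:,1]-y)<4)&(q[:,2]>16)&(q[:,2]<24)]; l=t[(t[:,0]<522)&(t[:,0]>455)][:,0]; r=t[(t[:,0]>522)&(t[:,0]<590)][:,0]
        if len(l)and len(r): print(n,y,l.max().round(1),r.min().round(1),((l.max()+r.min())/2).round(1))
    for o in outline_of(p,"handle")[:1]:
        t=C[o["region"]&ok]
        for lo in(5,60,120):
            u=t[(t[:,2]>lo)&(t[:,2]<lo+40)]
            if len(u)>9: print(n,lo,np.percentile(u[:,0],[2,98]).round(1),np.percentile(u[:,1],[2,50]).round(1))
```

```text
{'clock': 21.85, 'qpos': [-0.186, 0.714, 0.795, 1.83, -1.119, 1.681, 1.115], 'ee_pos': [527.176, -5.467, 84.269], 'tool_rot': [-0.55, 1.493, -0.482], 'force': [0.435, 0.439, 0.292], 'finger_gap': 33.508}
[[0.027, -0.036, 0.999], [-0.613, 0.789, 0.045], [-0.789, -0.614, -0.0]]
wrist 32 488.2 565.6 526.9
wrist 40 489.1 563.6 526.3
wrist 48 488.9 561.7 525.3
wrist 150 471.2 570.0 520.6
wrist 184 499.1 540.6 519.9
wrist 190 499.1 540.6 519.9
wrist 5 [513.4 544. ] [-20.7 -19.9]
wrist 60 [511.6 545.3] [-21.  -20.1]
wrist 120 [513.  544.3] [-20.9 -19.9]
side 184 496.1 539.4 517.7
side 190 497.0 540.5 518.7
side 5 [509.8 542.8] [-23.7 -20.7]
side 120 [485.7 516.5] [-156.1  -18.8]
```

View pics/wrist5.png

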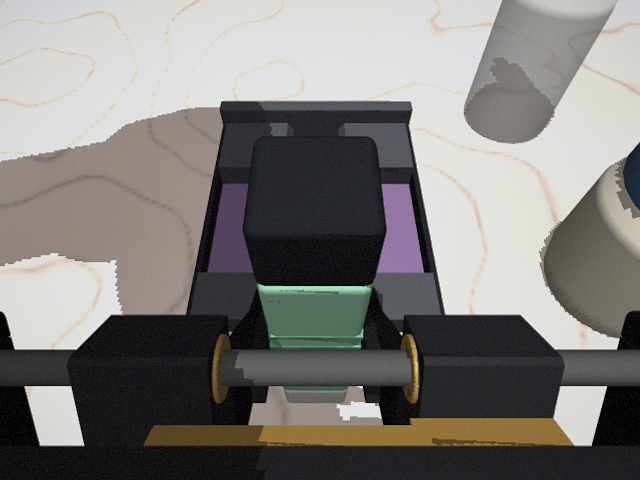

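Run:
```python
from h import *
E0=np.array([526.4,13,0]); E1=np.array([526.4,13,0])+2.5*nv(2.4)
L=[]
for k in range(1,25):
    t=min(1,max(0,(k-2)/18)); h=3*min(1,k/2) if k<=20 else max(0,3*(24-k)/4)
    L.append((*tip(E0+(E1-E0)*t,2.5,82*t,-18.5,84.3,52.1,h),1))
rows(L)
```

```text
-0.12 -0.1 0.01 0.001 0.001 -0.001 1; -0.24 -0.19 0.01 0.001 0.001 -0.001 1; -0.76 0.28 0.01 0.001 0.001 -0.08 1; -1.24 0.79 0.01 0.001 0.001 -0.16 1; -1.68 1.34 0.01 0.001 0.001 -0.239 1; -2.07 1.91 0.01 0.001 0.001 -0.319 1; -2.42 2.52 0.01 0.001 0.001 -0.398 1; -2.72 3.15 0.01 0.001 0.001 -0.478 1
-0.53 0.47 0 0 -0 -0.079 1; -1.01 0.97 0 0 -0 -0.159 1; -1.45 1.51 0 0 0 -0.238 1; -1.85 2.08 0 0 0 -0.318 1; -2.21 2.68 0 0 0 -0.397 1; -2.51 3.31 0 0 0 -0.477 1; -2.77 3.96 0 0 0 -0.556 1; -2.97 4.62 0 0 0 -0.636 1
-0.52 0.46 0 0 0 -0.079 1; -1.01 0.95 0 0 0 -0.159 1; -1.45 1.48 0 0 0 -0.238 1; -1.86 2.05 0 0 0 -0.318 1; -1.87 2.12 0 0 0 -0.318 1; -1.89 2.19 0 0 0 -0.318 1; -1.9 2.27 0 0 0 -0.318 1; -1.92 2.34 0 0 0 -0.318 1
```

Emit:
{"method": "apply_moves", "body": {
  "series": "-0.12 -0.1 0 0 0 0 1; -0.24 -0.19 0 0 0 0 1; -0.76 0.28 0 0 0 -0.08 1; -1.24 0.79 0 0 0 -0.16 1; -1.68 1.34 0 0 0 -0.239 1; -2.07 1.91 0 0 0 -0.319 1; -2.42 2.52 0 0 0 -0.398 1; -2.72 3.15 0 0 0 -0.478 1"
}}

```text
clock: 22.85
ee_pos: [524.8, 36.2, 86.4]
tool_rot: [-0.915, 1.358, -0.853]
force: [-0.3, -0.2, -4.9]
finger_gap: 33.5
```

Emit:
{"method": "apply_moves", "body": {
  "series": "-0.53 0.47 0 0 0 -0.079 1; -1.01 0.97 0 0 0 -0.159 1; -1.45 1.51 0 0 0 -0.238 1; -1.85 2.08 0 0 0 -0.318 1; -2.21 2.68 0 0 0 -0.397 1; -2.51 3.31 0 0 0 -0.477 1; -2.77 3.96 0 0 0 -0.556 1; -2.97 4.62 0 0 0 -0.636 1"
}}

```text
clock: 23.65
ee_pos: [522.3, 83.2, 56.7]
tool_rot: [-1.377, 1.069, -1.326]
force: [-0.4, -0.4, -5.1]
finger_gap: 33.4
```

Run:
```python
from h import *
st()
E0=np.array([526.4,13,0]); E1=E0+2.5*nv(2.4)
L=[]
for k in range(16,27):
    t=min(1,max(0,(k-2)/18)); h=3*min(1,k/2) if k<=20 else max(0,3*(24-k)/4)
    L.append((*tip(E0+(E1-E0)*t,2.5,82*t,-18.5,84.3,52.1,h),1))
print(L[0][0],L[-1][0]);rows(L[1:])
p=capture("top"); cv2.imwrite("pics/t6.png",cv2.resize(p["image"][200:360,180:420],None,fx=2,fy=2))
p=capture("wrist"); cv2.imwrite("pics/w6.png",p["image"])
```

```text
{'clock': 23.65, 'qpos': [-1.348, 0.654, 1.27, 1.967, -0.489, 1.033, 0.174], 'ee_pos': [522.304, 83.215, 56.66], 'tool_rot': [-1.377, 1.069, -1.326], 'force': [-0.372, -0.427, -5.119], 'finger_gap': 33.409}
[[0.045, 0.008, 0.999], [-0.978, -0.204, 0.045], [0.204, -0.979, -0.001]]
[523.37644117  82.32868501  56.84438788] [522.76628887  96.32569937  30.05225168]
-0.43 0.46 0.1 0.001 0.002 -0.078 1; -0.92 0.95 0.11 0.001 0.002 -0.157 1; -1.36 1.48 0.11 0.001 0.002 -0.237 1; -1.76 2.04 0.11 0.001 0.002 -0.316 1; -1.78 2.12 0.11 0.001 0.002 -0.316 1; -1.79 2.19 0.11 0.001 0.002 -0.316 1; -1.81 2.26 0.11 0.001 0.002 -0.316 1; -1.82 2.34 0.11 0.001 0.002 -0.316 1
-0 -0 -0 -0 -0 -0 1; -0 -0 -0 -0 -0 -0 1
```

View pics/w6.png

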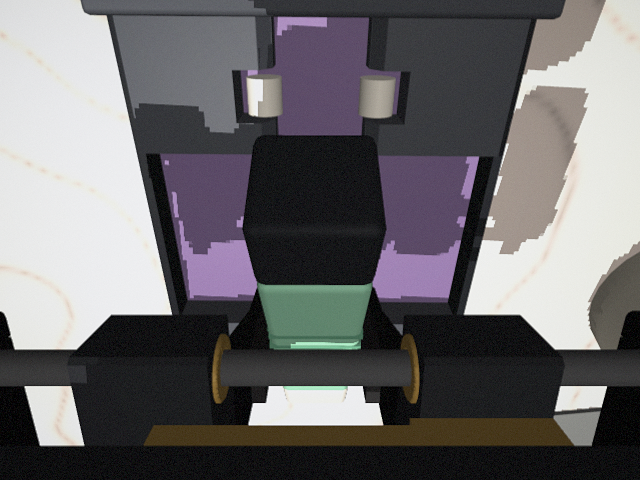

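Emit:
{"method": "apply_moves", "body": {
  "series": "-0.43 0.46 0.12 0 0 -0.078 1; -0.92 0.95 0.13 0 0 -0.157 1; -1.36 1.48 0.13 0 0 -0.237 1; -1.76 2.04 0.13 0 0 -0.316 1"
}}

```text
clock: 24.15
ee_pos: [523.4, 95.7, 33.1]
tool_rot: [-1.592, 0.876, -1.55]
force: [-0.7, 0.3, -4.8]
finger_gap: 33.4
```

Run:
```python
from h import *
st()
p=capture("wrist"); C,ok=cloud(p); cv2.imwrite("pics/w7.png",p["image"])
q=C[ok&(C[...,1]>140)&(C[...,1]<215)&(abs(C[...,0]-520)<60)]
for o in outline_of(p,"handle")[:1]:
    t=C[o["region"]&ok]
    for y in range(30,200,15):
        u=t[abs(t[:,1]-y)<5]
        if len(u)>9: print(y,np.percentile(u[:,0],[3,97]).round(1),np.percentile(u[:,2],[50,97]).round(1))
```

```text
{'clock': 24.15, 'qpos': [-1.459, 0.919, 1.258, 1.899, -0.409, 1.072, -0.025], 'ee_pos': [523.416, 95.682, 33.055], 'tool_rot': [-1.592, 0.876, -1.55], 'force': [-0.666, 0.328, -4.752], 'finger_gap': 33.438}
[[0.039, 0.021, 0.999], [-0.867, -0.497, 0.044], [0.497, -0.868, -0.001]]
30 [512.2 542.6] [38.6 39.4]
45 [512.6 541.5] [40.7 41.5]
105 [507.4 540.7] [49.4 50.1]
120 [507.9 539.8] [51.3 52.2]
135 [507.3 537.9] [53.4 54.3]
150 [506.6 537.3] [55.  56.2]
165 [505.9 536.6] [57.7 58.7]
180 [505.3 536. ] [47.6 59.3]
```

View pics/w7.png

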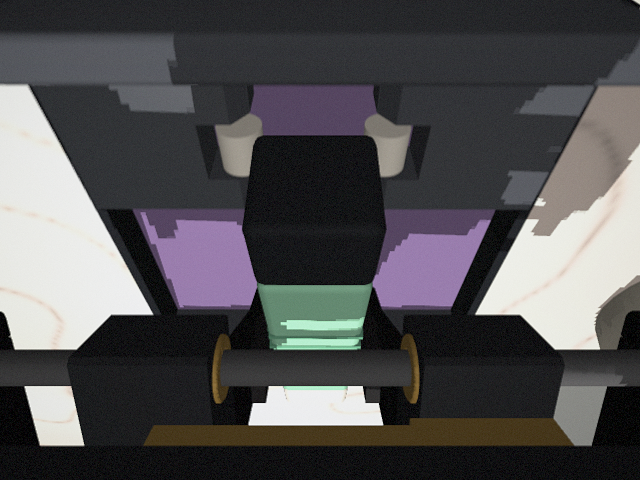

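Emit:
{"method": "apply_moves", "body": {
  "series": "0 0.07 0 0 0 0 1; -0.05 0.14 0 0 0 -0.01 1; -0.1 0.22 0 0 0 -0.02 1; -0.15 0.28 0 0 0 -0.03 1; -0.15 0.28 0 0 0 -0.03 1"
}}

```text
clock: 24.75
ee_pos: [523.3, 95.5, 30.0]
tool_rot: [-1.612, 0.856, -1.569]
force: [-2.4, 1.1, -2.9]
finger_gap: 33.3
```

Emit:
{"method": "apply_moves", "body": {
  "series": "-0.02 0.04 0 0 0 -0.005 1; -0.05 0.08 0 0 0 -0.01 1; -0.07 0.12 0 0 0 -0.02 1; -0.07 0.12 0 0 0 -0.02 1"
}}

```text
clock: 25.15
ee_pos: [523.7, 95.2, 29.0]
tool_rot: [-1.626, 0.84, -1.585]
force: [-5.4, 1.0, 2.6]
finger_gap: 33.8
```

Run:
```python
from h import *
st()
p=capture("wrist"); C,ok=cloud(p)
for o in outline_of(p,"handle")[:1]:
    t=C[o["region"]&ok]
    for y in (28,43,120,150,165,180):
        u=t[abs(t[:,1]-y)<5]
        if len(u)>9: print(y,np.percentile(u[:,0],[3,97]).round(1),np.percentile(u[:,2],[50,97]).round(1))
```

```text
{'clock': 25.15, 'qpos': [-1.469, 0.962, 1.253, 1.888, -0.396, 1.08, -0.051], 'ee_pos': [523.671, 95.194, 28.958], 'tool_rot': [-1.626, 0.84, -1.585], 'force': [-5.35, 0.993, 2.592], 'finger_gap': 33.82}
[[0.039, 0.024, 0.999], [-0.84, -0.54, 0.045], [0.541, -0.841, -0.001]]
28 [513.3 543.6] [35.7 36.4]
43 [514.3 542. ] [37.5 37.9]
120 [507.9 539.8] [46.7 47.4]
150 [506.6 537.3] [49.8 50.9]
165 [505.9 536.5] [52. 53.]
180 [504.9 535.7] [41.3 53.4]
```

Emit:
{"method": "apply_moves", "body": {
  "series": "0 0 0 0 0 0 0.8; 0 0 0 0 0 0 0.5; 0 0 0 0 0 0 0.2; 0 0 0 0 0 0 0; 0 0 0 0 0 0 0; 0 0 0 0 0 0 0; 0 -3 0 0 0 0 0; 0 -7 0 0 0 0 0"
}}

```text
clock: 26.05
ee_pos: [521.0, 132.1, 87.5]
tool_rot: [-1.627, 0.843, -1.586]
force: [0.6, -0.2, 0.7]
finger_gap: 81.4
```

Emit:
{"method": "apply_moves", "body": {
  "series": "0 -3 0 0 0 0 0.3; 0 -5 0 0 0 0 1; 0 -5 0 0 0 0 1",
  "newtons": 30
}}

```text
clock: 26.35
ee_pos: [522.1, 162.1, 131.6]
tool_rot: [-1.621, 0.839, -1.583]
force: [0.2, -0.2, -1.3]
finger_gap: 70.3
```

Run:
```python
from h import *
st(); a=now()
T=tool(2.4,0)
w=[([520.3,168,130],T),([520.3,168,72],T)]
L=[];q0=a
for q,n in zip(w,(5,6)): L+=seg(q0,q,n,1); q0=q
rows(L+L[-1:])
p=capture("side"); C,ok=cloud(p)
for o in outline_of(p,"handle")[:1]:
    t=C[o["region"]&ok]
    for y in (28,43,60,90,120,150,165,180):
        u=t[abs(t[:,1]-y)<5]
        if len(u)>9: print(y,np.percentile(u[:,0],[3,97]).round(1),np.percentile(u[:,2],[50,97]).round(1))
```

```text
{'clock': 26.35, 'qpos': [-1.561, 0.864, 1.335, 1.748, -0.291, 1.301, -0.128], 'ee_pos': [522.138, 162.114, 131.628], 'tool_rot': [-1.621, 0.839, -1.583], 'force': [0.184, -0.168, -1.331], 'finger_gap': 70.267}
[[0.039, 0.028, 0.999], [-0.842, -0.537, 0.048], [0.538, -0.843, 0.002]]
-0.12 -0.04 -0.03 -0.001 0.001 0.114 1; -0.24 -0.07 -0.06 -0.002 0.002 0.227 1; -0.35 -0.11 -0.09 -0.002 0.003 0.341 1; -0.47 -0.15 -0.12 -0.003 0.004 0.454 1; -0.59 -0.18 -0.16 -0.004 0.005 0.568 1; -1.11 0.63 -0.16 -0.004 0.005 0.568 1; -1.63 1.45 -0.16 -0.004 0.005 0.568 1; -2.15 2.26 -0.16 -0.004 0.005 0.568 1
-0 0.97 -0 0 0 0 1; -0 1.93 -0 0 0 0 1; -0 2.9 -0 0 0 0 1; -0 2.9 -0 0 0 0 1
28 [509.5 539.9] [34.4 37.2]
43 [508.6 539.4] [36.  38.8]
60 [507.7 537.6] [38.8 41. ]
90 [505.8 536.9] [41.9 44.9]
120 [504.5 536.3] [45.3 48.1]
150 [503.  532.8] [48.7 51.6]
165 [502.1 531.9] [50.8 53.5]
```

Emit:
{"method": "apply_moves", "body": {
  "series": "-0.1 0 0 0 0 0.11 1; -0.2 -0.1 -0.1 0 0 0.23 1; -0.4 -0.1 -0.1 0 0 0.34 1; -0.5 -0.1 -0.1 0 0 0.45 1; -0.6 -0.2 -0.2 0 0 0.57 1; -1.1 0.6 -0.2 0 0 0.57 1; -1.6 1.5 -0.2 0 0 0.57 1; -2.1 2.3 -0.2 0 0 0.57 1"
}}

```text
clock: 27.25
ee_pos: [517.8, 166.0, 96.9]
tool_rot: [-1.235, 1.175, -1.176]
force: [-1.3, 0.4, -0.1]
finger_gap: 2.9
```

Emit:
{"method": "apply_moves", "body": {
  "series": "0 1 0 0 0 0 1; 0 1.9 0 0 0 0 1; 0 2.6 0 0 0 0 1; 0 2.6 0 0 0 0 1; 0 2.6 0 0 0 0 1"
}}

```text
clock: 27.75
ee_pos: [518.7, 165.1, 73.1]
tool_rot: [-1.231, 1.176, -1.176]
force: [-0.4, 0.1, -0.3]
finger_gap: 0.8
```

Run:
```python
from h import *
s=st(); a=now(); T=tool(2.4,0); print((a[1].inv().apply(np.array([520.3,168,0])-a[0]*[1,1,0])/10).round(2),(a[1].inv()*T).as_rotvec().round(3))
```

```text
{'clock': 27.75, 'qpos': [-1.342, 0.538, 1.206, 1.943, -0.577, 1.068, 0.161], 'ee_pos': [518.695, 165.142, 73.059], 'tool_rot': [-1.231, 1.176, -1.176], 'force': [-0.409, 0.13, -0.26], 'finger_gap': 0.794}
[[0.045, -0.001, 0.999], [-0.999, -0.001, 0.045], [0.001, -1.0, -0.001]]
[-0.28 -0.    0.17] [0.001 0.003 0.001]
```

Press down stepwise: shift +1.7 mm sideways, 3 mm toward the closed end, and go down.

Emit:
{"method": "apply_moves", "body": {
  "series": "-0.15 0.3 0.1 0 0 0 1; -0.3 0.7 0.2 0 0 0 1; -0.3 1.1 0.2 0 0 0 1; -0.3 1.4 0.2 0 0 0 1; -0.3 1.6 0.2 0 0 0 1"
}}

```text
clock: 28.25
ee_pos: [525.2, 170.7, 59.9]
tool_rot: [-1.221, 1.171, -1.176]
force: [6.1, 4.7, 18.9]
finger_gap: 0.5
```

Emit:
{"method": "apply_moves", "body": {
  "series": "0 0.2 0 0 0 0 1; 0 0.4 0 0 0 0 1; 0 0.6 0 0 0 0 1"
}}

```text
clock: 28.55
ee_pos: [521.9, 169.8, 52.3]
tool_rot: [-1.227, 1.175, -1.174]
force: [-2.3, 3.3, 13.4]
finger_gap: 0.2
```

Emit:
{"method": "apply_moves", "body": {
  "series": "0 0.2 0 0 0 0 1; 0 0.4 0 0 0 0 1; 0 0.6 0 0 0 0 1; 0 0.7 0 0 0 0 1"
}}

```text
clock: 28.95
ee_pos: [521.4, 169.9, 45.3]
tool_rot: [-1.228, 1.176, -1.174]
force: [-8.1, 2.4, 29.4]
finger_gap: 0.2
```

Emit:
{"method": "apply_moves", "body": {
  "series": "0 0.1 0 0 0 0 1; 0 0.1 0 0 0 0 1; 0 -1 0 0 0 0 1; 0 -3 0 0 0 0 1; 0 -7 0 0 0 0 1; 0 -11 0 0 0 0 1; 0 -15 0 0 0 0 1; 0 -18 0 0 0 0 1"
}}

```text
clock: 29.75
ee_pos: [521.1, 168.0, 226.3]
tool_rot: [-1.229, 1.176, -1.177]
force: [-0.3, 0.7, -0.2]
finger_gap: 0.3
```

Run:
```python
from h import *
st()
for n in("side","top","wrist"):
    p=capture(n); C,ok=cloud(p); cv2.imwrite(f"pics/{n}8.png",p["image"])
    for o in outline_of(p,"handle")[:1]:
        t=C[o["region"]&ok]; print(n,o["p"],np.percentile(t,[2,98],axis=0).round(1).tolist())
        for y in (22,43,60,90,120,150,165,180):
            u=t[abs(t[:,1]-y)<5]
            if len(u)>9: print(y,np.percentile(u[:,0],[3,97]).round(1),np.percentile(u[:,2],[50,97]).round(1))
    if n!="wrist":
        for l in("spray_bottle","jar","dustpan"):
            for o in outline_of(p,l)[:1]: print(l,o["box"])
```

```text
{'clock': 29.75, 'qpos': [-1.503, 0.325, 1.352, 1.77, -0.328, 1.311, -0.031], 'ee_pos': [521.096, 168.03, 226.267], 'tool_rot': [-1.229, 1.176, -1.177], 'force': [-0.318, 0.736, -0.231], 'finger_gap': 0.257}
[[0.045, 0.001, 0.999], [-0.999, 0.0, 0.045], [-0.0, -1.0, 0.001]]
side 0.58 [[503.9, 7.7, 2.7], [541.1, 168.2, 35.1]]
22 [509.1 541. ] [32.8 35.2]
43 [508.3 539.6] [32.7 34.8]
60 [507.2 537.6] [32.5 34.8]
90 [506.  537.9] [32.7 34.8]
120 [504.6 537.1] [32.9 34.3]
150 [503.4 547.1] [32.2 34.5]
165 [503.3 535.2] [32.7 34.8]
spray_bottle [321.8, 129.3, 355.6, 232.4]
jar [361.2, 201.3, 410.5, 277.3]
dustpan [359.3, 270.2, 544.6, 415.3]
top 0.58 [[505.4, 14.9, 1.8], [541.4, 159.4, 38.4]]
22 [510.  541.4] [34.3 37.8]
43 [508.3 541.1] [33.7 37.4]
60 [508.1 541.1] [34.4 38.3]
90 [506.9 540.4] [34.7 37.6]
120 [505.7 542.7] [34. 38.]
150 [504.5 535.8] [34. 38.]
165 [509.2 533.8] [34.4 37.5]
spray_bottle [278.3, 153.8, 325.3, 207.1]
jar [275.7, 154.1, 326.5, 208.6]
dustpan [346.0, 141.9, 502.1, 241.0]
wrist 0.59 [[505.6, 99.2, 7.2], [538.8, 180.5, 35.4]]
120 [506.4 539.5] [34.  35.3]
150 [506.4 537.7] [33.5 35.1]
165 [505.9 537. ] [34.  35.3]
180 [505.5 536.7] [30.8 34.9]
```

View pics/side8.png

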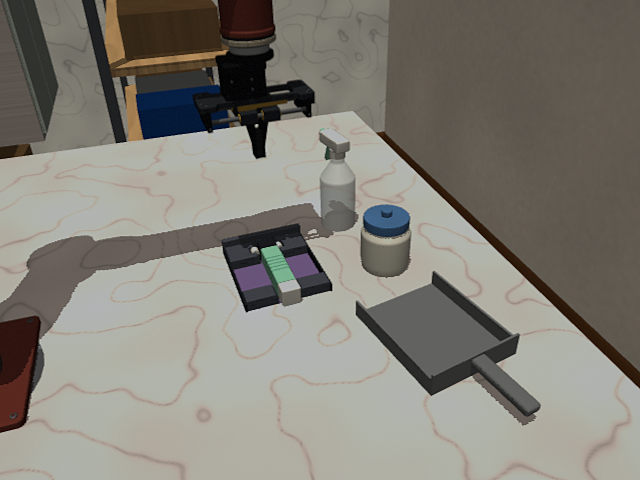

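The side view shows the bar flat in the cutout, about (280, 272): white end at the mouth, charcoal end between the rollers. The bystanders are where they were. The gripper is clear, so I'm handing in.

```bash
python3 -c "
from workcell import *
print(close_job())"
```

```text
the job is handed in; nothing more can be done
None
```

The handle lies flat and fully home in the insert, charcoal end at the closed end, and the job was handed in at about 30 s of the 72 s allowed.

- **Steps, in the order asked:**
  - Tipped it over its charcoal end until it lay flat in front of the insert, and let go.
  - Took it again, stood it up on its white end, and let go.
  - Laid it over into the cutout until it rested on the rollers, and let go.
  - Pressed the charcoal end down with the closed fingertips. The last reading during the press was 29 N, as it reached the floor. That is above the 8–20 N the rollers need but well under the limits.
- **Pivoting end:** I held it at about 4 mm or less above the ledge during each turn, by plan. I checked this in pictures along the way, not continuously.
- **Last checks:** The bar's top is level along its whole length, at about 33–34 mm on all three cameras. The side picture shows the spray bottle, jar and dustpan where they were. The gripper is about 18 cm above the bar and touching nothing.
- **Checks that failed or disagreed:** The network's last spray-bottle box in the top view was really the jar, so I relied on the side view for the bottle. Twice the network did not find the handle in the side view while the gripper was on it. I went by force or gripper readings then and checked the pose after letting go.

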